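# Slide a post base flange home in its tacking fixture

### The arm

A 7-joint arm with a two-finger parallel gripper is mounted at the origin on the work surface. World frame = base frame: x ahead of the robot, y to its left, z up, the work surface at z = 0. Lengths are in mm, angles in rad, forces in N, time in s.
With the tool pointing down it reaches from about 375 to 925 mm from the base axis. Payload 3.1 kg.
Tool frame: the origin (TCP) lies midway between the tips of the shut fingers; the grasp point (between the pads) lies 19 mm behind it (env.pinch_z is the distance from the TCP to the grasp point, in mm); z points along the fingers, y is the line along which they close (so a half turn about z gives the same grasp; the last joint's range is limited). The gripper opens to 85 mm and grips with 20 to 120 N. Pads are 22 mm wide; open, the fingers measure 114 mm over their backs; the gripper's body (76 mm by 85 mm) begins 54 mm behind the grasp point. The pads swing forward as they close: fully open they stand 13 mm farther back than shut.
Start: joints at [-1.433, 0.383, 0.044, 1.598, -0.018, 1.161, -0.05], TCP at [151.83, 632.021, 231.269] pointing down, gripper open.
Joint ranges: [-2.61, 2.61], [-0.41, 2.15], [-1.48, 1.57], [0, 2.5], [-1.57, 4.71], [0.05, 1.97], [-2.85, 2.85]. Speed limits (rad/s): [2.79, 2.79, 3.14, 3.14, 3.14, 3.14, 3.14].

### API

Orientations are given as a rotation vector (axis times angle).
In Python, from bench import env, capture, ticket gives the robot as it stands.
- The arm moves only by the tool arm_command, never from a script. Its argument "plan" is text: rows parted by semicolons, each of 7 numbers parted by spaces: the turn, a rotation vector about the tool's x, y, z in rad, then the shift along the tool's x, y, z in mm, then the finger opening in mm, from 0 to 85.4. A call has 1 to 12 rows; each row shifts and turns the commanded pose from where the row before left it, along the tool's axes as they then stand; what a row does not reach is not made up. A row lasts 1/10 s, in which the tool goes at most 50 mm and 8.59 degrees, less where a joint would pass 70% of its speed; a pose out of reach is approached as far as the arm can. A call is refused whole if a number of a shift passes 50 or a number of a turn 0.15, either way. A call with a gripper value outside its range is refused whole. The fingers move at their own pace and stop on an object; "force" is the grip in N (left out, the last holds). Time passes only in rows, so rows that do not move let the fingers close. It gives the time, the measured TCP pose, the force, the opening and the grip force at its end, in the units of the state.
- env.read_state(): the state, without advancing time (a new reading comes with each control period).
- capture(name): name is "scene" or "top"; returns a dict with "color" (420x560x3 uint8, red, green, blue), "range_z" (420x560 float32, mm along the optical axis (not along the pixel's ray), 0 where there is no reading), "K" (3x3 intrinsics, pixels), "eye" and "orientation" of the camera in the world. Camera axes: x right, y down, z forward; pixel columns grow to the right and rows downward; lengths in mm; the calibration is good to about 2 mm. A picture is of the moment at which its call begins.
- ticket.finish_job(): hands the job in; it is judged then, once.
The state is a dict: "clock": time; "joint_pos": joint angles; "qd": joint speeds; "joint_torque": joint torques, N m; "eef_pos": TCP position; "orientation": TCP orientation; "ft_force": force on the tool from outside, world axes, zero at the start; "wrist_torque": the same for the moment, N m; "grip_width": finger opening in mm; "grip_force": force on a finger pad.
Only numpy, scipy, OpenCV 4.12 (cv2) and the standard library are available. Lean on these libraries where they do the work, as an engineer would, in place of code of your own. Each camera call takes 0.05 s, during which the arm holds its last target. There are 200 camera calls.

### The job

Load the tacking fixture: lay the post base flange flat on the plain end of the nest plate (the end away from the fixture's raised end bar), then slide it along the plate, without lifting it over the pocket half, until it drops into the shallow round pocket. Leave it sitting flat and fully home in the pocket, let go of it, and leave the other things on the bench alone.

Things in the scene. Friction and masses are not known exactly. Their poses are not given: they have to be found in the camera images.
- flange: Work piece, loose, bare steel: round disc 80 mm across, 8 mm thick, with an upright square stub 28 x 28 mm, 45 mm tall, in the middle of its top (53 mm tall in all, 0.34 to 0.56 kg). Grip it by the stub. Origin: centre of the underside; z up along the stub; x, y square to its faces. Starts flat on the bench between robot and fixture; underside 26 mm above the bench on the nest plate, 21 mm when home.
- fixture: Tacking fixture, bolted down: dark steel bed 162 mm (its x) by 372 mm (its y, -178 to +194 mm). Origin: on the bench, midway between the long sides; z up. Rails 12 mm wide along y at x = -75 and +75 mm, tops 32 mm above the bench; a raised end bar 40 mm high, 16 mm thick, closes the +y end. Between the rails lies the fixed grey nest plate, 112 by 290 mm, top 26 mm above the bench.
- load (a point): Point on the nest plate's top at its plain end: fixture x = 0, y = -75 mm, 26 mm above the bench. A flange laid centred here always lies on whole plate, clear of the pocket. Sliding the flange along the plate takes only 1 to 2 N (oiled faces).
- zone (a point): Middle of the patch where the pocket may be (fixture x = 0, y = +45 mm, 26 mm up). The pocket's true place is not measured and differs each time: its centre is within 12 mm of here along fixture x and 30 mm along y. Pocket: round, 83 mm across, 5 mm deep, flat floor, square edge. The whole disc drops in with 1.5 mm play all round, stands 3 mm proud, and stops dead against the wall.
- hammer: Bystander, loose: a black hammer lying down, about 280 mm long, to the left of the fixture. Leave it.
- mandrel: Bystander, loose: an upright steel taper, 42 mm across at the foot, 78 mm tall, to the right of the fixture. Origin: centre of its foot. Leave it.
- bar: Bystander, loose: a dark square steel bar, 120 x 36 x 36 mm, lying at the right, nearer the robot. Leave it.

How it is judged:
By the outcome, as a careful person would: the job done as asked, in the order asked, and still so for the second after the job is handed in, with the robot touching nothing.
It also fails if it takes over 72 s, if anything falls off the work surface, if the arm or the gripper's body presses on something with over 40 N, if the wrist force passes 120 N, or if a joint passes its speed limit or range.

## Working session

There is one attempt and no reset: what is moved stays moved. The work goes in short steps, Python scripts to look and compute and a tool call to move; the robot and the scene stay as the last step left them, time stands still between calls to the robot, and variables do not carry over. Pictures are saved under pics/ and viewed, at most 10 in all, crops included, and the job is handed in when it is done.

Besides the shell and the picture viewer there is one more tool, called after "Emit:" as a command line: name --argument value ..., lists and objects as JSON in quotes. arm_command: Moves the arm, as the interface text tells. Its arguments: {"type":"object","properties":{"plan":{"type":"string"},"force":{"type":"number"}},"required":["plan"]}

```bash
mkdir -p pics; ls; python3 - <<'E'
from bench import env,capture,ticket
import cv2,numpy as np,pickle
s=env.read_state();print({k:np.round(v,3).tolist() for k,v in s.items()},env.pinch_z)
d={}
for n in("scene","top"):
    c=capture(n);d[n]=c;cv2.imwrite(f"pics/{n}0.png",c["color"][...,::-1]);print(n,c["K"],c["eye"],c["orientation"],(c["range_z"]>0).mean())
pickle.dump(d,open("d0.pkl","wb"))
E
```

```text
pics
{'clock': 0.0, 'joint_pos': [-1.433, 0.384, 0.044, 1.6, -0.018, 1.161, -0.05], 'qd': [-0.0, 0.001, 0.001, -0.001, -0.0, 0.0, -0.001], 'joint_torque': [0.0, -43.347, 1.024, -24.951, 0.011, 0.011, 0.0], 'eef_pos': [151.648, 631.072, 229.87], 'orientation': [-0.369, -3.12, 0.004], 'ft_force': [1.072, -0.751, -0.23], 'wrist_torque': [-0.009, 0.022, 0.024], 'grip_force': 0.0, 'grip_width': 85.555} 18.700000000000003
scene [[393.1918824    0.         280.34510582]
 [  0.         393.1918824  210.36014024]
 [  0.           0.           1.        ]] [873.70982682 479.00451542 799.59823097] [-0.79963637 -2.68814608  0.88897613] 0.9961054421768708
top [[421.06234902   0.         282.28664493]
 [  0.         421.06234902 204.22245186]
 [  0.           0.           1.        ]] [ 462.20401493    5.1148419  1210.98610633] [-2.18923309  2.18399702 -0.06712856] 0.9960884353741497
```

View pics/scene0.png

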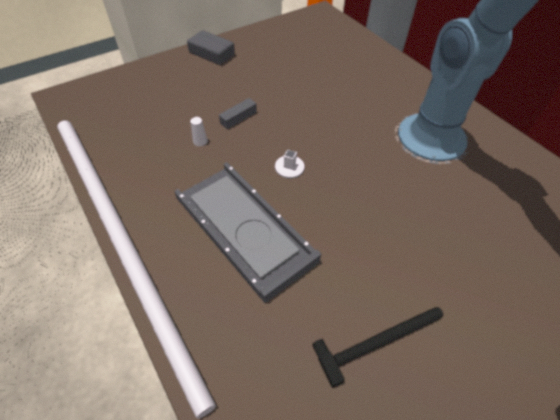

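View pics/top0.png

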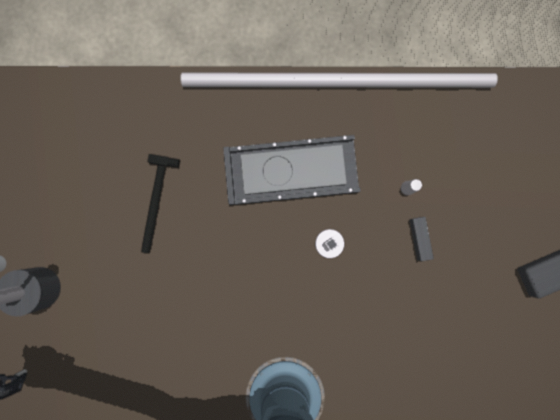

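The scene view shows the fixture around (250,230), with the pocket ring at about (253,235), and the flange at (290,165). In the top view the pocket ring is at (278,170), the raised bar at the left end (x≈230), and the flange disc at (330,244) with its stub rotated. Next I'll measure.

```bash
cat > h.py <<'E'
import numpy as np,cv2
from scipy.spatial.transform import Rotation as R
def ray(c,uv,z):
    uv=np.atleast_2d(uv).astype(float);K=c["K"]
    d=np.c_[(uv[:,0]-K[0,2])/K[0,0],(uv[:,1]-K[1,2])/K[1,1],np.ones(len(uv))]@R.from_rotvec(c["orientation"]).as_matrix().T
    return c["eye"]+d*((z-c["eye"][2])/d[:,2])[:,None]
def cloud(c):
    v,u=np.indices(c["range_z"].shape);K=c["K"];r=c["range_z"]
    p=np.stack([(u-K[0,2])/K[0,0]*r,(v-K[1,2])/K[1,1]*r,r],-1)
    return p@R.from_rotvec(c["orientation"]).as_matrix().T+c["eye"]
E
python3 - <<'E'
import pickle
from h import *
d=pickle.load(open("d0.pkl","rb"))
for n in d:
    c=d[n];P=cloud(c);rgb=c["color"].astype(int)
    ok=(abs(P[...,0]-600)<200)&(abs(P[...,1])<220)
    bench=ok&(abs(P[...,2])<8);print(n,"bench z",np.median(P[bench][:,2]),P[bench][:,2].std())
    # flange disc: bright
    box={"top":(300,215,360,275),"scene":(268,140,312,182)}[n]
    m=np.zeros(ok.shape,np.uint8);x0,y0,x1,y1=box
    m[y0:y1,x0:x1]=(rgb[y0:y1,x0:x1].min(-1)>150)
    cs,_=cv2.findContours(m,0,cv2.CHAIN_APPROX_NONE);cc=max(cs,key=cv2.contourArea)
    w=ray(c,cc[:,0],8)[:,:2].astype(np.float32)
    print("disc",cv2.minEnclosingCircle(w),cv2.fitEllipse(w))
    hi=np.zeros_like(ok);hi[y0:y1,x0:x1]=P[y0:y1,x0:x1,2]>45
    q=P[hi];print("stub",len(q),q.mean(0),cv2.minAreaRect(q[:,:2].astype(np.float32)))
    # fixture
    f=ok&(P[...,2]>16)&(P[...,2]<60)&(P[...,0]>560)
    f=cv2.morphologyEx(f.astype(np.uint8),cv2.MORPH_OPEN,np.ones((3,3)))
    cs,_=cv2.findContours(f,0,cv2.CHAIN_APPROX_NONE);cc=max(cs,key=cv2.contourArea)
    q=P[cc[:,0,1],cc[:,0,0]];print("fix",cv2.minAreaRect(q[:,:2].astype(np.float32)))
    # plate by colour
    g=(rgb.mean(-1)>75)&(abs(P[...,2]-24)<6)&(P[...,0]>560)&ok
    cs,_=cv2.findContours(cv2.morphologyEx(g.astype(np.uint8),cv2.MORPH_CLOSE,np.ones((3,3))),0,2);cc=max(cs,key=cv2.contourArea)
    w=ray(c,cc[:,0],26)[:,:2].astype(np.float32);print("plate",cv2.minAreaRect(w),len(cc))
    a={"top":(215,125,375,270),"scene":(165,135,325,305)}[n]
    x0,y0,x1,y1=a
    cv2.imwrite(f"pics/{n}c.png",cv2.resize(c["color"][y0:y1,x0:x1,::-1],None,fx=3.5*1.4 if n=="top" else 3.5,fy=3.5*1.4*.8 if 0 else (4.0 if n=="top" else 3.5),interpolation=2)) if 0 else cv2.imwrite(f"pics/{n}c.png",cv2.convertScaleAbs(cv2.resize(c["color"][y0:y1,x0:x1,::-1],None,fx=4 if n=="top" else 3.5,fy=4 if n=="top" else 3.5,interpolation=2),alpha=1.6))
E
```

```text
scene bench z 0.5093292893068337 1.6056753404452337
disc ((427.8870849609375, -125.73859405517578), 41.83334732055664) ((428.5871887207031, -124.72796630859375), (75.74781036376953, 76.8682632446289), 79.48220825195312)
stub 107 [ 441.93754582 -104.3923573    73.22768593] ((652.5263671875, 167.18580627441406), (763.9439086914062, 31.64929962158203), 52.278289794921875)
fix ((635.7391357421875, -19.9970703125), (117.81355285644531, 292.36126708984375), 5.9839043617248535)
plate ((639.2500610351562, -17.814483642578125), (116.2218246459961, 294.23236083984375), 5.865480899810791) 115
top bench z 0.6017002151552333 2.453899699050623
disc ((429.5279541015625, -125.12505340576172), 40.842857360839844) ((429.7450866699219, -124.99272918701172), (78.4346694946289, 79.12078857421875), 93.76465606689453)
stub 115 [ 431.52295239 -114.84645137  144.16208438] ((450.05548095703125, -71.48385620117188), (151.44847106933594, 33.513511657714844), 68.51026916503906)
fix ((639.8145751953125, -21.875656127929688), (113.89196014404297, 291.88134765625), 5.933407783508301)
plate ((642.5068969726562, -20.482315063476562), (122.99237060546875, 294.57012939453125), 6.621007919311523) 78
```

View pics/topc.png

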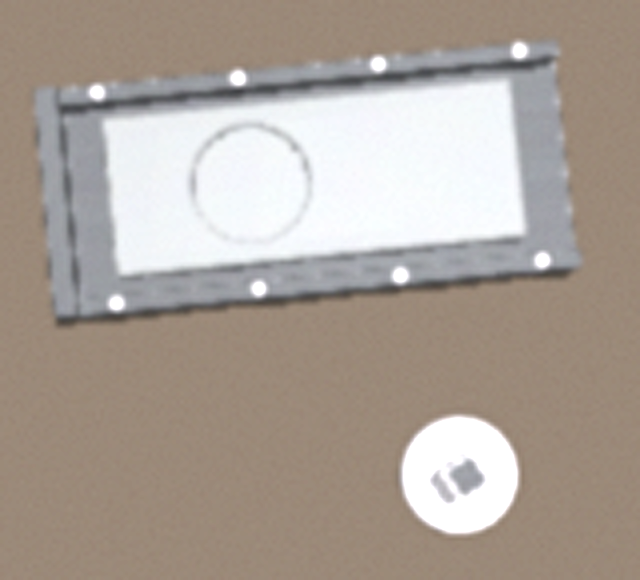

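View pics/scenec.png

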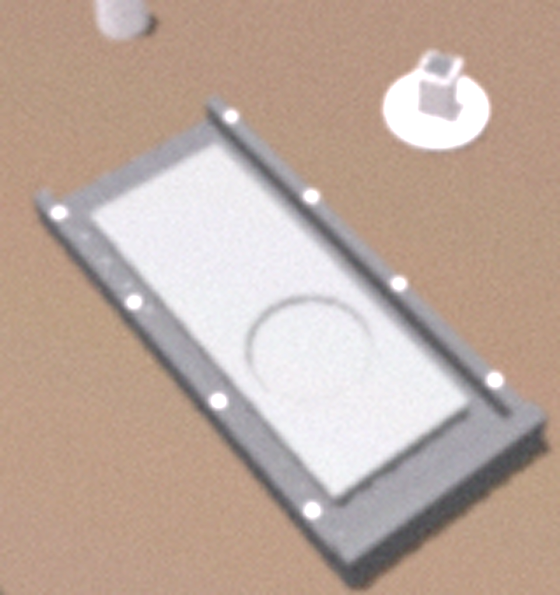

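The top crop shows the pocket ring centred at crop (251,183), radius about 60. The plate corners are at (104,120), (514,82), (525,234) and (118,274). The stub top is centred at (466,476). The scene crop shows the ring at about (309,350) and the stub top corners at about (428,52), (465,57), (457,80) and (420,73).

```bash
python3 - <<'E'
import pickle
from h import *
d=pickle.load(open("d0.pkl","rb"))
def px(n,p):
    p=np.array(p,float);s,o=(4,(215,125)) if n=="top" else (3.5,(165,135))
    return (p+.5)/s-.5+o
pl={"top":[(104,120),(514,82),(525,234),(118,274)],"scene":[(333,501),(92,213),(219,140),(469,405)]}
bo={"top":[(96,92),(237,78),(377,64),(519,50),(116,302),(258,288),(400,275),(542,260)],
"scene":[(313,510),(218,401),(134,302),(58,213),(495,380),(400,284),(311,196),(231,117)]}
out={"top":[(36,90),(58,320),(578,266),(556,44)],"scene":[(350,583)]}
oz={"top":[40,40,32,32],"scene":[40]}
for n in pl:
    c=d[n];p=ray(c,px(n,pl[n]),26)[:,:2];b=ray(c,px(n,bo[n]),32)[:,:2]
    ctr=p.mean(0);ay=(p[0]+p[3]-p[1]-p[2]);ay/=np.linalg.norm(ay)
    by=b[0]+b[4]-b[3]-b[7];by/=np.linalg.norm(by)
    # fixture x such that z up: x=(ay_y,-ay_x)
    ax=np.array([by[1],-by[0]])
    print(n,"plate ctr",ctr,"yaw",np.degrees(np.arctan2(-ay[0],ay[1])),np.degrees(np.arctan2(-by[0],by[1])),"bolts ctr",b.mean(0))
    for nm,q in(("plate",p),("bolts",b),("out",np.array([ray(c,px(n,[o]),z)[0,:2] for o,z in zip(out[n],oz[n])]))):
        print(nm,np.round(np.c_[(q-b.mean(0))@ax,(q-b.mean(0))@by],1).tolist())
    # ring: blackhat, points near guess
    g=cv2.cvtColor(c["color"],cv2.COLOR_RGB2GRAY)
    x0,y0=np.round(px(n,(251,183) if n=="top" else (309,350))).astype(int)
    big=cv2.resize(g[y0-25:y0+26,x0-25:x0+26],None,fx=4,fy=4,interpolation=2)
    bh=cv2.morphologyEx(big,cv2.MORPH_BLACKHAT,cv2.getStructuringElement(2,(21,21)))
    v,u=np.nonzero(bh>8);w=ray(c,np.c_[(u+.5)/4-.5+x0-25,(v+.5)/4-.5+y0-25],25)[:,:2]
    cc=ray(c,[[x0,y0]],25)[0,:2]
    for it in range(8):
        r=np.linalg.norm(w-cc,axis=1);k=abs(r-41.5)<(8 if it<4 else 4);q=w[k]
        A=np.c_[2*q,np.ones(k.sum())];s=np.linalg.lstsq(A,(q**2).sum(1),rcond=None)[0];cc=s[:2]
    print("pocket",cc,"r",np.sqrt(s[2]+cc@cc),k.sum(),"fix",(cc-b.mean(0))@ax,(cc-b.mean(0))@by)
s=ray(d["scene"],px("scene",[(428,52),(465,57),(457,80),(420,73)]),53)[:,:2]
print("stub scene",s.mean(0),[np.round((np.degrees(np.arctan2(*(s[(i+1)%4]-s[i])[::-1])),np.linalg.norm(s[(i+1)%4]-s[i])),1) for i in range(4)])
print("stub top ctr",ray(d["top"],px("top",[(466,476)]),53))
c=d["top"];g=cv2.cvtColor(c["color"],cv2.COLOR_RGB2GRAY)
print(g[236:254,320:342])
E
```

```text
top plate ctr [639.65494758 -21.89292332] yaw 5.607187085967218 5.8067297093927674 bolts ctr [639.8806765  -23.74798399]
plate [[55.7, 147.2], [53.9, -145.6], [-55.0, -141.6], [-54.7, 147.5]]
bolts [[75.0, 150.5], [75.1, 50.2], [75.2, -49.5], [75.2, -150.6], [-74.8, 150.2], [-74.9, 50.0], [-75.6, -50.2], [-75.0, -150.5]]
out [[78.9, 191.6], [-84.0, 190.9], [-81.7, -175.2], [76.8, -177.2]]
pocket [635.52648273  24.18409573] r 41.81363690198416 2597 fix 0.517587858313487 48.12665968694232
scene plate ctr [636.99494524 -19.7462756 ] yaw 4.887210866479136 5.976159902406524 bolts ctr [636.20969157 -25.10455947]
plate [[59.9, 150.8], [54.4, -140.0], [-57.3, -141.3], [-51.7, 151.5]]
bolts [[75.0, 150.4], [75.8, 49.7], [75.3, -50.6], [75.1, -150.3], [-75.0, 150.4], [-75.7, 50.9], [-75.4, -50.4], [-75.1, -150.1]]
out [[89.0, 205.2]]
pocket [633.09776948  23.2723921 ] r 40.986186162389124 2087 fix 1.9417394197021531 48.43803413074462
stub scene [ 423.62486815 -124.51303292] [array([136.7,  28.7]), array([41.3, 25.5]), array([-47.3,  28.8]), array([-139. ,   23.5])]
stub top ctr [[ 429.76138747
[... 1005 characters left out ...]
0  99 102 108 121 156 201 226
  232 238 240 240]
 [239 237 226 183 136 119 119 145 170 142 109 103 118 148 165 193 227 237
  239 239 240 239]
 [239 239 238 219 156 123 119 123 145 158 141 128 156 197 219 224 236 240
  240 239 240 237]
 [239 240 238 229 186 141 123 118 134 173 187 177 193 226 237 238 239 239
  239 239 239 234]
 [239 238 238 236 224 183 143 135 154 197 225 225 223 235 240 240 240 239
  239 240 238 226]
 [238 238 238 238 237 225 195 189 208 230 235 237 237 239 240 239 239 239
  239 239 232 193]
 [232 238 238 238 238 237 234 235 237 239 239 240 239 239 239 239 239 240
  239 235 209 146]
 [207 232 237 239 238 240 240 240 240 240 240 239 239 239 240 240 240 239
  233 210 159 107]]
```

```bash
cat >> h.py <<'E'
def totool(s,dw):
    return R.from_rotvec(s["orientation"]).inv().apply(dw)
def show():
    from bench import env
    s=env.read_state();M=R.from_rotvec(s["orientation"]).as_matrix()
    print("t",s["clock"],"pos",np.round(s["eef_pos"],1),"ty",round(np.degrees(np.arctan2(M[1,1],M[0,1])),2),"z",np.round(M[:,2],4),"F",np.round(s["ft_force"],1),"j",np.round(s["joint_pos"],2),"w",round(s["grip_width"],1),"gf",round(s["grip_force"],1))
    return s
E
python3 - <<'E'
import pickle
from h import *
c=pickle.load(open("d0.pkl","rb"))["top"]
g=cv2.cvtColor(c["color"],cv2.COLOR_RGB2GRAY)[230:260,315:345]
b=cv2.resize(g,None,fx=8,fy=8,interpolation=2)
for t in(120,130,138):
    n,l=cv2.connectedComponents(cv2.morphologyEx((b<t).astype(np.uint8),cv2.MORPH_OPEN,np.ones((9,9))))
    k=l[int((244-230)*8),int((331.5-315)*8)]
    v,u=np.nonzero(l==k);w=ray(c,np.c_[(u+.5)/8-.5+315,(v+.5)/8-.5+230],53)[:,:2].astype(np.float32)
    print(t,cv2.minAreaRect(w),w.mean(0))
s=show();p=s["eef_pos"]
for w in([420,400,230],[480,150,230],[429,-125,230]):
    w=np.array(w,float);print(w,np.round(totool(s,w-p),1),np.linalg.norm(w-p)/50);p=w
E
```

```text
120 ((429.4632568359375, -125.24201202392578), (17.886146545410156, 17.69452667236328), 33.070701599121094) [ 429.4066  -125.05496]
130 ((429.47088623046875, -125.01336669921875), (19.286380767822266, 18.842538833618164), 33.07289505004883) [ 429.40628 -124.96222]
138 ((429.4905700683594, -124.9449691772461), (20.560808181762695, 19.599891662597656), 33.60283660888672) [ 429.45163 -124.93374]
t 0.1 pos [151.7 631.2 230. ] ty 76.49 z [-4.0e-04 -2.4e-03 -1.0e+00] F [-1.5 -0.2  0.2] j [-1.43  0.38  0.04  1.6  -0.02  1.16 -0.05] w 85.7 gf 0.0
[420. 400. 230.] [-314.9 -162.1    0.4] 7.083666667024634
[480. 150. 230.] [-116.7 -229.1    0.6] 5.141984052872976
[ 429. -125.  230.] [ -14.6 -279.3    0.7] 5.593782262476794
```

Emit:
arm_command --plan "0 0 0 -39 -20 0 85;0 0 0 -39 -20 0 85;0 0 0 -39 -20 0 85;0 0 0 -39 -20 0 85;0 0 0 -39 -20 0 85;0 0 0 -39 -20 0 85;0 0 0 -39 -20 0 85;0 0 0 -39 -20 0 85" --force 40

```text
clock: 0.9
eef_pos: [418.6, 402.0, 230.8]
orientation: [-0.369, -3.119, 0.001]
ft_force: [1.3, 1.8, 0.4]
grip_width: 84.9
grip_force: 0.0
```

Emit:
arm_command --plan "0 0 0 -20 -38 0 85;0 0 0 -20 -38 0 85;0 0 0 -20 -38 0 85;0 0 0 -20 -38 0 85;0 0 0 -20 -38 0 85;0 0 0 -20 -38 0 85"

```text
clock: 1.5
eef_pos: [481.0, 151.9, 230.9]
orientation: [-0.369, -3.119, 0.0]
ft_force: [1.3, 1.0, 0.6]
grip_width: 85.3
grip_force: 0.0
```

Emit:
arm_command --plan "0 0 0.1 0 -40 0 85;0 0 0.1 0 -40 0 85;0 0 0.1 0 -40 0 85;0 0 0 0 0 0 85"

```text
clock: 1.9
eef_pos: [439.1, 34.9, 230.3]
orientation: [-0.847, -3.022, 0.003]
ft_force: [-0.4, 0.5, 0.1]
grip_width: 85.0
grip_force: 0.0
```

```bash
python3 -c "
from h import *
s=show();print(totool(s,np.array([429.2,-125,120])-s['eef_pos']))"
```

```text
t 1.9 pos [439.1  34.9 230.3] ty 58.7 z [-3.5e-03 -8.0e-04 -1.0e+00] F [-0.4  0.5  0.1] j [-0.65 -0.04  0.48  2.09  0.02  1.09  0.84] w 85.0 gf 0.0
[ -74.87815435 -141.5107819   110.43925046]
```

Emit:
arm_command --plan "0 0 0 -19 -35 0 85;0 0 0 -19 -35 0 85;0 0 0 -19 -35 0 85;0 0 0 -18 -36 0 85;0 0 0.149 0 0 30 85;0 0 0.149 0 0 30 85;0 0 0.149 0 0 30 85;0 0 0 0 0 0 85"

```text
clock: 2.7
eef_pos: [430.4, -117.7, 137.6]
orientation: [-1.477, -2.763, 0.008]
ft_force: [-0.7, -0.3, 0.0]
grip_width: 85.1
grip_force: 0.0
```

```bash
python3 - <<'E'
from h import *
from bench import capture
c=capture("scene");cv2.imwrite("pics/s1.png",cv2.resize(c["color"][90:210,220:380,::-1],None,fx=4,fy=4,interpolation=2))
s=show();print(totool(s,np.array([429.2,-125,18])-s['eef_pos']))
E
```

```text
t 2.75 pos [ 432.3 -118.1  139.6] ty 33.9 z [-5.8e-03 -7.0e-04 -1.0e+00] F [ 1.   0.2 -0.8] j [-0.47  0.13  0.69  2.17 -0.1   0.88  0.87] w 85.0 gf 0.0
[ -4.31243164  -5.82632768 121.64702838]
```

View pics/s1.png

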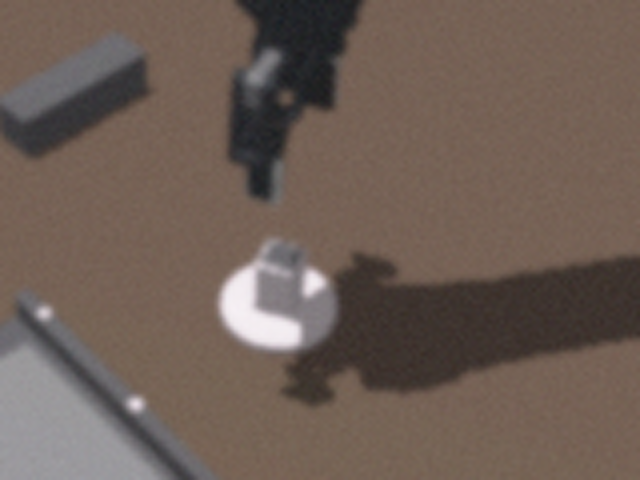

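The gripper hangs above the stub, which stands at crop (280,275), with its fingers near (265,180). It is aligned with the stub. Descending.

Emit:
arm_command --plan "0 0 0 -4 -6 20 85;0 0 0 0 0 30 85;0 0 0 0 0 30 85;0 0 0 0 0 25 85;0 0 0 0 0 14 85;0 0 0 0 0 0 85;0 0 0 0 0 0 85"

```text
clock: 3.45
eef_pos: [433.3, -125.2, 23.5]
orientation: [1.478, 2.77, 0.002]
ft_force: [-0.2, -0.2, -1.1]
grip_width: 84.9
grip_force: 0.0
```

```bash
python3 -c "
from h import *
s=show();print(totool(s,np.array([429.2,-125,18])-s['eef_pos']))"
```

```text
t 3.45 pos [ 433.3 -125.2   23.5] ty 33.84 z [ 2.4e-03  1.0e-04 -1.0e+00] F [-0.2 -0.2 -1.1] j [-0.33  0.39  0.58  2.23 -0.37  0.62  1.11] w 84.9 gf 0.0
[ 2.45705841 -3.34828982  5.53513624]
```

Emit:
arm_command --plan "0 0 0.015 2 -3 4 85;0 0 0 0 0 0 85;0 0 0 0 0 0 20;0 0 0 0 0 0 20;0 0 0 0 0 0 20;0 0 0 0 0 0 20;0 0 0 0 0 0 20;0 0 0 0 0 0 20" --force 50

```text
clock: 4.25
eef_pos: [428.5, -125.3, 18.6]
orientation: [1.502, 2.758, 0.001]
ft_force: [0.7, 0.5, 4.3]
grip_width: 27.4
grip_force: 50.2
```

```bash
python3 -c "
from h import *
s=show()"
```

```text
t 4.25 pos [ 428.5 -125.3   18.6] ty 32.84 z [ 8.e-04  0.e+00 -1.e+00] F [0.7 0.5 4.3] j [-0.33  0.39  0.58  2.24 -0.38  0.6   1.11] w 27.4 gf 50.2
```

Emit:
arm_command --plan "0 0 0 0 0 -30 20;0 0 0 0 0 -30 20;0 0 0.118 0 0 -10 20;0 0 0.118 0 0 0 20;0 0 0.118 0 0 0 20;0 0 0.117 0 0 0 20;0 0 0 0 36 0 20;0 0 0 0 36 0 20;0 0 0 0 36 0 20;0 0 0 0 36 0 20;0 0 0 0 36 0 20;0 0 0 0 36 0 20"

```text
clock: 5.45
eef_pos: [642.3, -102.4, 85.9]
orientation: [-2.103, -2.329, 0.004]
ft_force: [0.8, -0.5, -3.7]
grip_width: 27.6
grip_force: 50.6
```

Emit:
arm_command --plan "0 0 0 0 0 0 20;0 0 0 0 0 0 20;0 0 0 0 0 0 20"

```text
clock: 5.75
eef_pos: [640.3, -103.6, 86.5]
orientation: [-2.104, -2.328, 0.005]
ft_force: [-0.6, 0.3, -4.2]
grip_width: 27.5
grip_force: 51.0
```

```bash
python3 - <<'E'
from h import *
from bench import capture
c=capture("scene");cv2.imwrite("pics/s2.png",cv2.resize(c["color"][90:310,160:400,::-1],None,fx=2.7,fy=2.7,interpolation=2))
c=capture("top")
s=show();print(totool(s,np.array([645.6,-99.1,50])-s['eef_pos']))
E
```

```text
t 5.85 pos [ 640.7 -103.9   87.4] ty 5.75 z [-2.7e-03  2.0e-04 -1.0e+00] F [-0.8  0.5 -4.5] j [-0.4   0.62  0.66  1.73 -0.45  0.95  0.54] w 27.9 gf 51.0
[ 4.24287698  5.40301188 37.38421524]
```

View pics/s2.png

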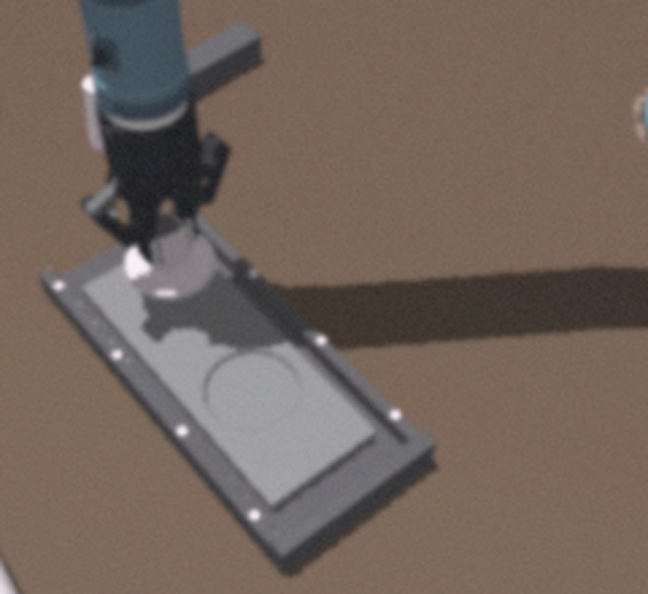

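The flange hangs level over the plain end, at crop (170,265). The pocket is at (253,388). Lowering.

Emit:
arm_command --plan "0 0 0 4 5 15 20;0 0 0 0 0 15 20;0 0 0 0 0 6 20;0 0 0 0 0 2 20;0 0 0 0 0 1 20;0 0 0 0 0 1 20;0 0 0 0 0 0 20;0 0 0 0 0 0 20"

```text
clock: 6.65
eef_pos: [647.9, -99.0, 48.8]
orientation: [2.105, 2.331, 0.001]
ft_force: [-0.1, -0.4, -3.2]
grip_width: 27.3
grip_force: 50.9
```

```bash
python3 -c "
from h import *
s=show();print(totool(s,np.array([645.6,-99.1,44.6])-s['eef_pos']))"
```

```text
t 6.65 pos [647.9 -99.   48.8] ty 5.84 z [ 1.e-03 -1.e-04 -1.e+00] F [-0.1 -0.4 -3.2] j [-0.38  0.68  0.62  1.73 -0.49  0.89  0.56] w 27.3 gf 50.9
[ 0.08854633 -2.27845166  4.2265455 ]
```

Emit:
arm_command --plan "0 0 0 0 -1 1 20;0 0 0 0 0 1 20;0 0 0 0 0 1 20;0 0 0 0 0 0 20;0 0 0 0 0 0 20"

```text
clock: 7.15
eef_pos: [646.4, -98.8, 45.2]
orientation: [-2.105, -2.332, 0.0]
ft_force: [0.9, 0.2, -4.2]
grip_width: 27.4
grip_force: 50.9
```

Emit:
arm_command --plan "0 0 0 0 0 1 20;0 0 0 0 0 0 20;0 0 0 0 0 0 20"

```text
clock: 7.45
eef_pos: [646.8, -99.0, 44.7]
orientation: [2.105, 2.331, 0.001]
ft_force: [-0.3, 0.2, -1.6]
grip_width: 27.3
grip_force: 51.1
```

Emit:
arm_command --plan "0 0 0 0 0 1 20;0 0 0 0 0 0 20;0 0 0 0 0 0 20"

```text
clock: 7.75
eef_pos: [647.2, -99.1, 44.7]
orientation: [2.105, 2.331, 0.002]
ft_force: [-1.7, 1.0, 4.9]
grip_width: 27.5
grip_force: 52.2
```

Emit:
arm_command --plan "0 0 0 0 0 0 36;0 0 0 0 0 0 36;0 0 0 0 0 0 36;0 0 0 0 0 0 20;0 0 0 0 0 0 20;0 0 0 0 0 0 20;0 0 0 0 0 0 20" --force 40

```text
clock: 8.45
eef_pos: [646.7, -98.9, 43.3]
orientation: [2.105, 2.331, 0.0]
ft_force: [1.5, -0.2, -0.2]
grip_width: 27.3
grip_force: 40.4
```

```bash
python3 -c "
from h import *
s=show();print(totool(s,np.array([634.3,23.8,44.6])-s['eef_pos']))"
```

```text
t 8.45 pos [646.7 -98.9  43.3] ty 5.85 z [ 6.e-04 -3.e-04 -1.e+00] F [ 1.5 -0.2 -0.2] j [-0.37  0.69  0.62  1.73 -0.5   0.88  0.56] w 27.3 gf 40.4
[123.37293422   0.17008675  -1.38185625]
```

Emit:
arm_command --plan "0 0 0 4 0 1 20;0 0 0 10 0 0 20;0 0 0 12 0 0 20;0 0 0 12 0 0 20;0 0 0 12 0 0 20;0 0 0 12 0 0 20;0 0 0 12 0 0 20;0 0 0 12 0 0 20;0 0 0 10 0 0 20;0 0 0 8 0 0 20;0 0 0 4 0 0 20;0 0 0 0 0 0 20"

```text
clock: 9.65
eef_pos: [636.0, 11.3, 43.2]
orientation: [2.102, 2.335, 0.003]
ft_force: [0.5, -0.3, 5.4]
grip_width: 27.4
grip_force: 41.2
```

```bash
python3 -c "
from h import *
s=show();print(totool(s,np.array([634.3,23.8,44.6])-s['eef_pos']))"
```

```text
t 9.65 pos [636.   11.3  43.2] ty 6.03 z [ 0.0012  0.0012 -1.    ] F [ 0.5 -0.3  5.4] j [-0.55  0.66  0.62  1.78 -0.49  0.86  0.4 ] w 27.4 gf 41.2
[12.61716393 -0.41494406 -1.40765525]
```

Emit:
arm_command --plan "0 0 0 3 0 0 20;0 0 0 3 0 0 20;0 0 0 2 0 0 20;0 0 0 1 0 0 20;0 0 0 1 0 0 20;0 0 0 0 0 0 20"

```text
clock: 10.25
eef_pos: [634.9, 19.3, 43.0]
orientation: [2.103, 2.332, 0.001]
ft_force: [0.4, -2.1, 5.2]
grip_width: 27.9
grip_force: 41.1
```

Emit:
arm_command --plan "0 0 0 1 0 0 20;0 0 0 0 0 0 20;0 0 0 1 0 0 20;0 0 0 0 0 0 20;0 0 0 1 0 0 20;0 0 0 0 0 0 20"

```text
clock: 10.85
eef_pos: [634.5, 22.1, 42.9]
orientation: [2.103, 2.332, 0.0]
ft_force: [0.1, -2.0, 5.1]
grip_width: 27.8
grip_force: 41.0
```

Emit:
arm_command --plan "0 0 0 1 0 0 20;0 0 0 0 0 0 20;0 0 0 1 0 0 20;0 0 0 0 0 0 20"

```text
clock: 11.25
eef_pos: [633.0, 25.0, 40.9]
orientation: [-2.103, -2.332, 0.001]
ft_force: [2.1, -0.2, -4.7]
grip_width: 27.5
grip_force: 39.9
```

Emit:
arm_command --plan "0 0 0 1 0 0 20;0 0 0 0 0 0 20;0 0 0 1 0 0 20;0 0 0 0 0 0 20"

```text
clock: 11.65
eef_pos: [633.2, 25.5, 42.0]
orientation: [-2.105, -2.331, 0.001]
ft_force: [0.2, -1.0, -3.4]
grip_width: 27.3
grip_force: 39.9
```

```bash
python3 - <<'E'
from h import *
from bench import capture
c=capture("scene");cv2.imwrite("pics/s3.png",cv2.convertScaleAbs(cv2.resize(c["color"][180:300,170:330,::-1],None,fx=5,fy=5,interpolation=2),alpha=1.5))
show()
E
```

```text
t 11.7 pos [633.2  25.5  42. ] ty 5.84 z [-1.1e-03  1.0e-04 -1.0e+00] F [ 1.1  0.4 -4.2] j [-0.58  0.66  0.62  1.78 -0.49  0.86  0.37] w 27.3 gf 39.9
```

View pics/s3.png

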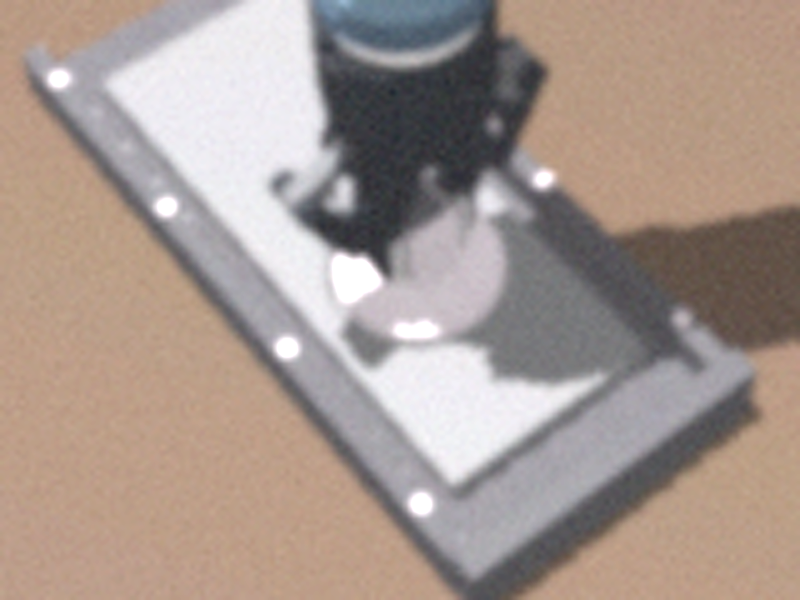

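The disc hangs over the pocket, near crop (430,275), and the force reads its full weight. I'll lower it gently.

Emit:
arm_command --plan "0 0 0 0 0 1 20;0 0 0 0 0 1 20;0 0 0 0 0 0 20;0 0 0 0 0 0 20"

```text
clock: 12.1
eef_pos: [633.4, 25.6, 40.1]
orientation: [-2.105, -2.331, 0.001]
ft_force: [-0.2, 0.8, -4.5]
grip_width: 27.8
grip_force: 40.0
```

Emit:
arm_command --plan "0 0 0 0 0 1 20;0 0 0 0 0 1 20;0 0 0 0 0 0 20;0 0 0 0 0 0 20"

```text
clock: 12.5
eef_pos: [633.6, 25.6, 38.3]
orientation: [-2.105, -2.332, 0.0]
ft_force: [-0.5, 0.3, -2.6]
grip_width: 27.7
grip_force: 40.0
```

Emit:
arm_command --plan "0 0 0 0 0 1 20;0 0 0 0 0 0 20;0 0 0 0 0 0 20"

```text
clock: 12.8
eef_pos: [634.3, 25.5, 38.2]
orientation: [2.105, 2.332, 0.001]
ft_force: [-2.6, 0.3, 5.1]
grip_width: 27.7
grip_force: 41.0
```

Emit:
arm_command --plan "0 0 0 0 0 0 50;0 0 0 0 0 0 50;0 0 0 0 0 0 50;0 0 0 0 0 0 50;0 0 0 0 0 -10 50;0 0 0 0 0 -20 50;0 0 0 0 0 -30 50;0 0 0 0 0 -40 50;0 0 0 0 0 -40 50;0 0 0 0 0 -40 50;0 0 0 0 0 0 50"

```text
clock: 13.9
eef_pos: [638.6, 24.5, 225.4]
orientation: [2.1, 2.324, 0.017]
ft_force: [0.6, 0.1, -0.2]
grip_width: 49.9
grip_force: 0.0
```

```bash
python3 - <<'E'
from h import *
from bench import capture
c=capture("scene");cv2.imwrite("pics/s4.png",cv2.convertScaleAbs(cv2.resize(c["color"][180:300,170:330,::-1],None,fx=5,fy=5,interpolation=2),alpha=1.2))
P=cloud(c);s=show()
m=np.zeros(P.shape[:2],bool);m[225:255,230:280]=1
k=m&(c["color"].min(-1)>170);print("disc z",k.sum(),np.median(P[k],0))
p=m.copy();p&=(c["color"].mean(-1)>100)&(c["color"].max(-1)<160);print("plate z",np.median(P[p],0))
E
```

```text
t 13.95 pos [636.5  24.9 222.1] ty 5.81 z [ 0.0087  0.0015 -1.    ] F [-0.9 -0.  -1. ] j [-0.68  0.44  0.75  1.67 -0.33  1.15  0.26] w 50.2 gf 0.0
disc z 317 [653.28937315  24.99282581  29.56321539]
plate z [638.66613972  41.95520226  28.49173016]
```

View pics/s4.png

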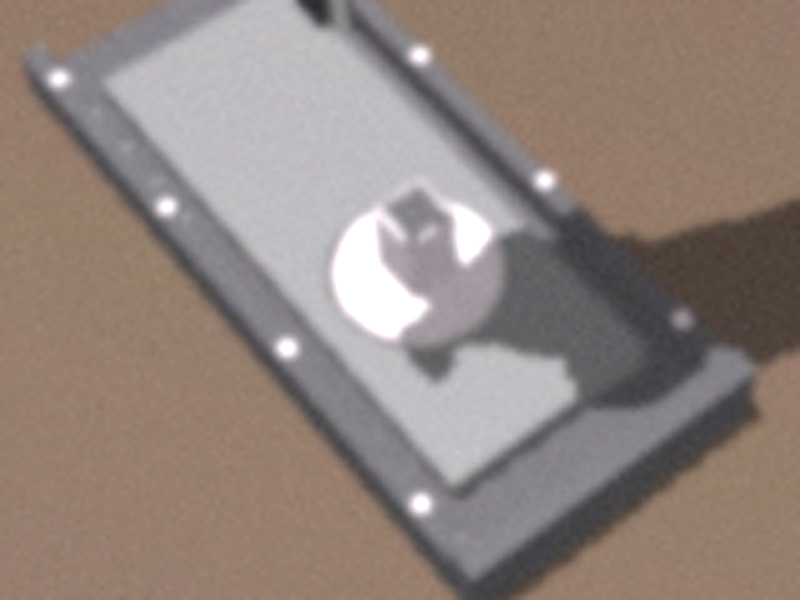

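The flange sits flat in the pocket at crop (417,270). Its disc top measures 29.6 mm, where 29 mm means home, and the gripper is well clear.

```bash
python3 -c "
from bench import ticket
print(ticket.finish_job())"
```

```text
the job is handed in; nothing more can be done
None
```

The flange was laid on the plain end, slid along the plate until it dropped into the pocket, and released; it measured flat and fully home (disc top 29.6 mm against 29 mm expected), and the job is handed in at about 14 s.

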